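Stand a toppled charged capacitor back in its lane with insulated tongs

ROBOT

A 6-joint arm with a two-finger parallel gripper is mounted at the origin on a cart in front of the work surface, level with it; the furniture and walls round the work are solid. World frame = base frame: x ahead of the robot, y to its left, z up, the work surface at z = 0. Lengths are in m, angles in degrees, forces in N, time in s.
With the tool pointing down it reaches from about 0.4 to 0.825 m from the base axis. Payload 7 kg.
Tool frame: the origin (TCP) lies on the centre line of the jaws, within the pads' length; the fingertips stand 22 mm ahead of it and the grasp point (between the pads) lies 3 mm ahead of it (ctrl.finger_overhang is the distance from the TCP to the fingertips, in m); z points along the fingers, y is the line along which they close (so a half turn about z gives the same grasp; the last joint's range is limited). The gripper opens to 88 mm and grips with 3 to 60 N. Pads are 19 mm wide; open, the fingers measure 130 mm over their backs; the gripper's body (78 mm by 193 mm) begins 47 mm behind the grasp point.
Start: joints at [81.824, 20.546, 0.682, 0, -70.136, -16.507], TCP at [0.282, 0.613, 0.249] pointing down, gripper open.
Joint ranges: [-176.03, 176.03], [-82.01, 121.73], [-58.28, 71.71], [-173.87, 95.51], [-174.79, -0.11], [-173.66, 173.66]. Speed limits (degrees/s): [136.94, 136.94, 172.46, 180, 180, 180].

INTERFACE

Orientations are given as [roll, pitch, yaw] about the fixed x, y, z axes, in that order (R = Rz(yaw) Ry(pitch) Rx(roll)).
In Python, from plant import ctrl gives the robot as it stands. The module is installed in compiled form; this text tells all that it offers.
- The arm moves only by the shell command python3 -m creep 'ROWS'. ROWS is JSON, a list of rows, each an object with "grip": the closure, from 0 (fully open) to 1 (shut); "delta_pos": the shift along the tool's x, y, z scaled (see below), a list of three; "rotation": the turn, a rotation vector about the tool's x, y, z scaled (see below), a list of three. A call has 1 to 5 rows; each row is the pose to reach, as a shift and turn from the pose commanded when the call began, along the tool's axes at that moment; what a row does not reach only later rows make up. The controller multiplies each number of a shift by 10 cm and each number of a turn by pi/2 rad. A row lasts 1/10 s, in which the tool goes at most 50 mm and 8.59 degrees, less where a joint would pass 70% of its speed; a pose out of reach is approached as far as the arm can. A call with a number of a shift or a turn outside -1 to 1 is refused whole. A call with a gripper value outside its range is refused whole. The fingers move at their own pace and stop on an object; the grip force is fixed at half the most. Time passes only in rows, so rows that repeat a pose let the fingers close. It gives the time, the measured TCP pose, the force, the opening and the grip force at its end, in the units of the state.
- ctrl.get_obs(): the state, without advancing time (a new reading comes with each control period).
- ctrl.snapshot(name): name is "scene" or "top" or "wrist"; returns a dict with "color" (384x512x3 uint8, red, green, blue), "intrinsics" (3x3 intrinsics, pixels), "R" (3x3) and "t" (3): a world point X has camera coordinates R X + t. Camera axes: x right, y down, z forward; pixel columns grow to the right and rows downward; lengths in m; the calibration is good to about 2 mm. A picture is of the moment at which its call begins. There is no depth.
- ctrl.close_job(): hands the job in; it is judged then, once.
The state is a dict: "clock": time; "joint_pos": joint angles; "qvel": joint speeds; "tau": joint torques, N m; "tool_pos": TCP position; "orientation": TCP orientation; "force": force on the tool from outside, world axes, zero at the start; "moment": the same for the moment, N m; "opening": finger opening in m; "gripper_force": force on a finger pad.
Only numpy, scipy, OpenCV 4.12 (cv2) and the standard library are available. Lean on these libraries where they do the work, as an engineer would, in place of code of your own. Each camera call takes 0.05 s, during which the arm holds its last target. There are 200 camera calls.

TASK

One of the charged blue capacitors has toppled onto the bench mat. Take the orange insulated tongs from their rest and with them pick the capacitor up and set it down gently, terminals up, in the gap left in the row standing in the metal lane, leaving its neighbours where they stand; then put the tongs back on their rest the way they lay. Only the tongs may touch the capacitors, never the gripper or arm.

Things in the scene. Friction and masses are not known exactly. Their poses are not given: they have to be found in the camera images.
- tongs: orange sprung tongs, 190 mm long, 100 g: two upright arms joined by a hinge block at the back. Frame on the hinge block: x to the tips, z up, origin on the centreline level with the handles' underside, midway along the place to grip. Handles x=-48 to +44 mm, 24 mm tall; outer faces at x=0 are 50 mm apart open (spring 6 N), about 47 to carry them open, 40 pinching a can (10 N)
- tongs_grip (a point): point between the handles where the tongs are gripped: in the tongs' frame x=0, y=0, z=12 mm
- tongs_jaw (a point): midway between the two black 12 mm ball tips, which swivel freely: x=85, y=0, z=6 mm in the tongs' frame. Gap between the balls 56 mm open, 36 pinching a can; over the tips the arms are 80 mm wide open, 60 pinching; they end at x=93. A can pinched across its diameter swings freely with them, so pinched near its top it hangs upright
- tongs_left (a joint): closing angle of the left arm (the right arm mirrors it): 0 open, 0.0625 when the balls pinch a can, at most 0.10 rad
- rest: dark rest for the tongs, fixed to the green bench top (4.8 mm below the grey mat, whose top is z=0): two lipped saddles on a 150x82 mm plate. Origin under the place to grip, x the way the tongs point. The tongs' origin lies over the rest's, their underside 22 mm up, x axes parallel. Saddles 22 mm high at x=+36 (66 mm between its lips) and x=-79 mm (52 mm between lips); lips rise to 32 mm
- can_down: the toppled one, lying on the grey mat at the start: deep blue capacitor can with a pale stripe, 36 mm diameter and 83 mm tall, plus two 6 mm metal screw terminals standing on its top face, 120 g; origin at the centre of its flat base, z along its axis towards the terminals
- can_a: neighbour, standing in the lane, outermost on the left (+y), beyond can_b: deep blue capacitor can with a pale stripe, 36 mm diameter and 83 mm tall, plus two 6 mm metal screw terminals standing on its top face, 120 g; origin at the centre of its flat base, z along its axis towards the terminals
- can_b: neighbour, standing in the lane just left (+y) of the gap: deep blue capacitor can with a pale stripe, 36 mm diameter and 83 mm tall, plus two 6 mm metal screw terminals standing on its top face, 120 g; origin at the centre of its flat base, z along its axis towards the terminals
- can_c: neighbour, standing in the lane just right (-y) of the gap: deep blue capacitor can with a pale stripe, 36 mm diameter and 83 mm tall, plus two 6 mm metal screw terminals standing on its top face, 120 g; origin at the centre of its flat base, z along its axis towards the terminals
- lane: aluminium channel with a black floor, fixed, on levelling feet. Origin under its centre at the height of the grey mat, x across it (away from the robot), y along it. Inside 50 mm wide, 330 mm long; floor 16 mm, rails and ends 36 mm above the origin, 4 mm thick. The gap in the row is the 138 to 150 mm (centre to centre) between can_b and can_c
Things that resemble listed ones, but are neither listed nor needed, are in the scene too. What is shaped like the can_down but turquoise is not meant.

How it is judged (in metres and radians):
On the way, in this order (a step that is already met when the one before it is completed fails the run):
1. the toppled capacitor is lifted clear of the bench in the tongs (contact force between tongs and can_down above 1 N and height (world z) of can_down above 0.04 m), for 0.2 s.
2. it stands upright, let go by the tongs, on the floor of the lane in the gap (x of can_down in the frame of lane between -0.012 and 0.012 m and z of can_down in the frame of lane between 0.012 and 0.02 m and horizontal distance between can_down and can_b between 0.042 and 0.112 m and horizontal distance between can_down and can_c between 0.042 and 0.112 m and angle between can_down's own z axis and vertical below 0.08 rad and linear speed of can_down below 0.02 m/s and contact force between tongs and can_down below 0.05 N), for 0.2 s.
At the end, for the whole second after the job is handed in: The can stands terminals up (0.08 rad) on the lane floor between can_b and can_c, 42 to 112 mm from each, within 12 mm of the centreline, free of the tongs; neighbours upright, within 20 mm of their starts; tongs at rest on their rest (15 mm along, 12 mm across, 5 mm high, 0.15 rad) (all of step 2 and angle between each of can_a, can_b, can_c, tongs's own z axis and vertical below 0.1 rad and distance of each of can_a, can_b, can_c from where it was at the start of the episode below 0.02 m and x of tongs in the frame of rest between -0.015 and 0.015 m and y of tongs in the frame of rest between -0.012 and 0.012 m and z of tongs in the frame of rest between 0.017 and 0.027 m and angle between the x axis of tongs and the x axis of rest, either way round below 0.15 rad and x of tongs_jaw in the frame of rest above 0 m and linear speed of tongs below 0.02 m/s); the robot touches nothing.
It fails at once if the gripper or arm touches a capacitor (contact force between any of the fingers, the arm and can_down above 0.5 N or contact force between any of the fingers, the arm and can_a above 0.5 N or contact force between any of the fingers, the arm and can_b above 0.5 N or contact force between any of the fingers, the arm and can_c above 0.5 N).
It fails at once if a neighbour is tipped (over 0.3 rad) or shifted by more than 25 mm (angle between any of can_a, can_b, can_c's own z axis and vertical above 0.3 rad or distance of any of can_a, can_b, can_c from where it was at the start of the episode above 0.025 m).
It fails at once if the capacitor is dropped, knocked over or flung: faster than 0.45 m/s while not held in the tongs (contact force between tongs and can_down below 0.05 N and linear speed of can_down above 0.45 m/s).
It also fails if it takes over 72 s, if anything falls off the work surface, if the arm or the gripper's body presses on something with over 40 N, if the wrist force passes 120 N, or if a joint passes its speed limit or range.

## Working session

There is one attempt and no reset: what is moved stays moved. The work goes in short steps, Python scripts to look and compute and a shell command to move; the robot and the scene stay as the last step left them, time stands still between calls to the robot, and variables do not carry over. Pictures are saved under pics/ and viewed, at most 10 in all, crops included, and the job is handed in when it is done.

```bash
mkdir -p pics; python3 - <<'E'
from plant import ctrl
import cv2,numpy as np
ims={}
for n in ["scene","top","wrist"]:
    s=ctrl.snapshot(n); np.savez(f"{n}0.npz",**s); cv2.imwrite(f"{n}0.png",s["color"][:,:,::-1])
    print(n,s["intrinsics"].round(1).tolist(),s["R"].round(3).tolist(),s["t"].round(3).tolist())
    ims[n]=s["color"][:,:,::-1]
cv2.imwrite("pics/scene0.png",cv2.resize(ims["scene"],(800,600)))
cv2.imwrite("pics/top0.png",cv2.resize(ims["top"],(800,600)))
o=ctrl.get_obs();print(o)
print(ctrl.finger_overhang)
E
```

```text
scene [[363.5, 0.0, 258.5], [0.0, 363.5, 192.8], [0.0, 0.0, 1.0]] [[0.446, -0.895, -0.016], [-0.567, -0.268, -0.779], [0.693, 0.356, -0.627]] [-0.208, 0.367, 0.856]
top [[442.2, 0.0, 252.7], [0.0, 442.2, 189.3], [0.0, 0.0, 1.0]] [[0.03, -1.0, 0.004], [-0.983, -0.03, -0.179], [0.179, 0.002, -0.984]] [0.016, 0.582, 1.281]
wrist [[323.2, 0.0, 260.3], [0.0, 323.2, 192.2], [0.0, 0.0, 1.0]] [[-0.417, -0.909, 0.002], [-0.876, 0.402, 0.265], [-0.242, 0.108, -0.964]] [0.672, -0.034, 0.391]
{'clock': 0.15, 'joint_pos': array([ 8.18241825e+01,  2.05836072e+01,  6.45072543e-01, -1.46286646e-02,
       -7.01363510e+01, -1.65064786e+01]), 'qvel': array([-0.02502248, -0.08209116,  0.24860692,  0.02840301, -0.06580768,
       -0.11790549]), 'tau': array([-7.06316405e-04, -5.83278787e+01,  2.93290168e+01,  7.00130135e+00,
        8.74492689e-03, -1.04176061e-04]), 'tool_pos': array([0.2817533 , 0.61299795, 0.24781413]), 'orientation': array([ 1.79924293e+02, -8.09188449e-03, -2.46872704e+01]), 'force': array([-0.21044166,  0.3885417 ,  0.06531376]), 'moment': array([-0.0228775 , -0.04585898, -0.03542811]), 'gripper_force': 0.0, 'opening': 0.08757804933596186}
0.022
```

View pics/scene0.png

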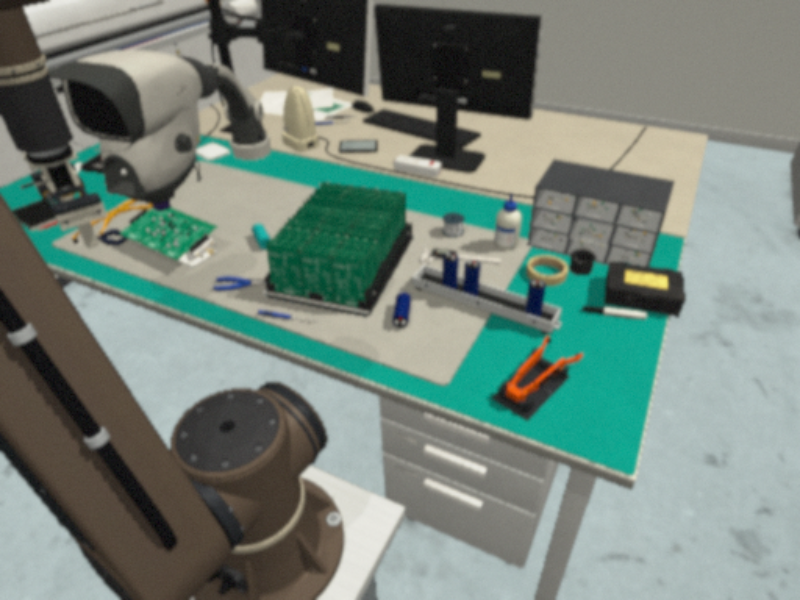

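View pics/top0.png

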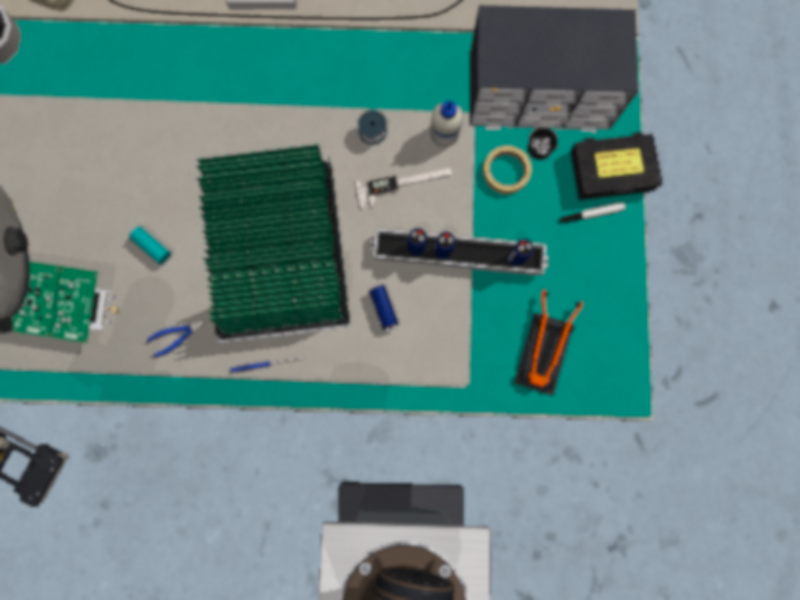

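The scene picture shows the toppled blue can at (402,309), the lane with three cans between (415,270) and (560,322), and the tongs on their rest at (540,370). In the top picture the can is at (384,307), the lane runs from (375,245) to (547,258), and the tongs are at (545,345) pointing up.

Candidates for the toppled can are the blue one at top (384,307) and the turquoise one at (150,244). The blue one fits the description; I'll confirm it in a crop.

```bash
cat > h.py <<'E'
import numpy as np, cv2
from scipy.spatial.transform import Rotation as Ro
def ray(s,u,v):
    R,t,K=s["R"],s["t"],s["intrinsics"]; return -R.T@t, R.T@np.linalg.solve(K,[u,v,1.])
def onz(s,u,v,z):
    c,d=ray(s,u,v); return c+d*(z-c[2])/d[2]
def tri(*obs):  # (snap,u,v)...
    A=np.zeros((3,3));b=np.zeros(3);L=[ray(*o) for o in obs]
    for c,d in L:
        P=np.eye(3)-np.outer(d,d)/(d@d);A+=P;b+=P@c
    X=np.linalg.solve(A,b); r=[np.linalg.norm(np.cross(X-c,d/np.linalg.norm(d))) for c,d in L]
    return X,max(r)
def proj(s,X):
    c=s["R"]@np.asarray(X,float)+s["t"]; p=s["intrinsics"]@c; return p[:2]/p[2]
def cmd(pos,yaw,o):  # shift/turn in command units from a tool-down pose
    R0=Ro.from_euler('xyz',o["orientation"],degrees=True)
    R1=Ro.from_euler('xyz',[180,0,yaw],degrees=True)
    return (R0.inv().apply(np.asarray(pos)-o["tool_pos"])/.1).round(3),((R0.inv()*R1).as_rotvec()/(np.pi/2)).round(3)
E
python3 - <<'E'
from h import *
S={n:dict(np.load(n+"0.npz")) for n in["scene","top","wrist"]}
k=.64
f=lambda n,u,v,z:print(n,u,v,onz(S[n],u*k,v*k,z).round(3))
f("top",384,307,.018);f("scene",402,309,.018)
for p in [(375,245),(547,258)]:f("top",*p,.036)
for p in [(418,236),(446,240),(522,248)]:f("top",*p,.1)
f("top",540,380,.03);f("top",545,295,.03);f("top",580,305,.03);f("top",347,320,0)
w=S["wrist"];from plant import ctrl;o=ctrl.get_obs()
c=-w["R"].T@w["t"]; Rt=Ro.from_euler('xyz',o["orientation"],degrees=True).as_matrix()
print("cam in tool",Rt.T@(c-o["tool_pos"]),"axes",(w["R"]@Rt).round(3))
a=cv2.imread("top0.png");b=cv2.imread("scene0.png")
A=cv2.resize(a[135:260,225:385],(800,600),interpolation=cv2.INTER_CUBIC)[:, :]
B=cv2.resize(b[150:270,220:380],(800,600),interpolation=cv2.INTER_CUBIC)
cv2.imwrite("pics/crop.png",cv2.resize(np.hstack([A,B]),(800,300)))
E
```

```text
top 384 307 [0.564 0.054 0.018]
scene 402 309 [0.567 0.054 0.018]
top 375 245 [0.685 0.076 0.036]
top 547 258 [ 0.669 -0.265  0.036]
top 418 236 [ 0.689 -0.007  0.1  ]
top 446 240 [ 0.683 -0.06   0.1  ]
top 522 248 [ 0.671 -0.204  0.1  ]
top 540 380 [ 0.429 -0.25   0.03 ]
top 545 295 [ 0.596 -0.261  0.03 ]
top 580 305 [ 0.578 -0.33   0.03 ]
top 347 320 [0.539 0.127 0.   ]
cam in tool [ 0.07003385  0.00183947 -0.13683279] axes [[ 0.001  1.    -0.001]
 [-0.964  0.001 -0.265]
 [-0.265  0.001  0.964]]
```

View pics/crop.png

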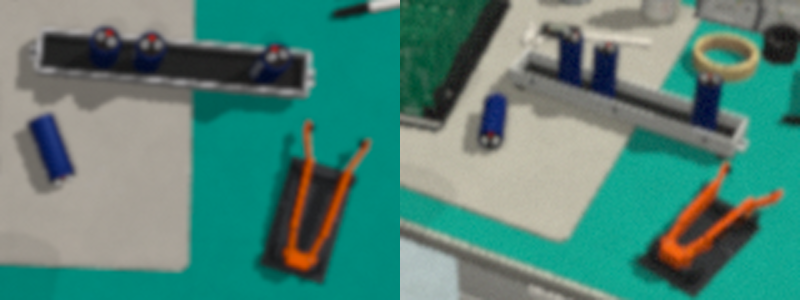

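The crop shows the toppled blue can with its terminals at the robot-side end, left panel (60,182). The gap in the row is between (152,45) and (275,55). The tongs' tips are at (310,127) and (363,145) and the hinge is at (300,262). The turquoise cylinder is the decoy. I'm starting the move to get closer wrist views.

```bash

python3 -m creep '[{"grip":0,"delta_pos":[0.48,0.33,0],"rotation":[0,0,-0.09]},{"grip":0,"delta_pos":[0.96,0.66,0],"rotation":[0,0,-0.18]},{"grip":0,"delta_pos":[0.96,0.66,0],"rotation":[0,0,-0.274]},{"grip":0,"delta_pos":[0.96,0.66,0],"rotation":[0,0,-0.274]}]'
python3 -m creep '[{"grip":0,"delta_pos":[0.2,0.5,0],"rotation":[0,0,0]},{"grip":0,"delta_pos":[0.4,1,0],"rotation":[0,0,0]},{"grip":0,"delta_pos":[0.4,1,0],"rotation":[0,0,0]}]'
```

```text
clock: 0.55
tool_pos: [0.3427, 0.5111, 0.2489]
orientation: [-180.0, 0.0, 0.1]
force: [-0.5, 0.8, -0.4]
opening: 0.0878
gripper_force: 0.0
clock: 0.85
tool_pos: [0.382, 0.41, 0.2486]
orientation: [180.0, 0.0, -0.3]
force: [0.6, -0.8, 0.4]
opening: 0.0874
gripper_force: 0.0
```

```bash

for i in 1 2 3 4; do python3 -m creep '[{"grip":0,"delta_pos":[0.2,0.5,0],"rotation":[0,0,0]},{"grip":0,"delta_pos":[0.4,1,0],"rotation":[0,0,0]},{"grip":0,"delta_pos":[0.4,1,0],"rotation":[0,0,0]}]' | grep tool_pos; done
python3 -m creep '[{"grip":0,"delta_pos":[0,0,0],"rotation":[0,0,0]},{"grip":0,"delta_pos":[0,0,0],"rotation":[0,0,0]}]' | grep tool_pos
cat > snap.py <<'E'
import sys,numpy as np,cv2
from plant import ctrl
s=ctrl.snapshot(sys.argv[1]);np.savez(sys.argv[2]+".npz",**s);cv2.imwrite(sys.argv[2]+".png",s["color"][:,:,::-1])
E
python3 snap.py wrist w1
python3 -m creep '[{"grip":0,"delta_pos":[0,0.5,0],"rotation":[0,0,0]},{"grip":0,"delta_pos":[0,1,0],"rotation":[0,0,0]},{"grip":0,"delta_pos":[0,1,0],"rotation":[0,0,0]}]' | grep tool_pos
python3 -m creep '[{"grip":0,"delta_pos":[0,0.5,0],"rotation":[0,0,0]},{"grip":0,"delta_pos":[0,1,0],"rotation":[0,0,0]},{"grip":0,"delta_pos":[0,1,0],"rotation":[0,0,0]},{"grip":0,"delta_pos":[0,1,0],"rotation":[0,0,0]},{"grip":0,"delta_pos":[0,1,0],"rotation":[0,0,0]}]' | grep tool_pos
python3 snap.py wrist w2
python3 -c "
import cv2,numpy as np
a=[cv2.resize(cv2.imread(f'w{i}.png'),(800,600)) for i in (1,2)]
cv2.imwrite('pics/w1.png',a[0]);cv2.imwrite('pics/w2.png',a[1])"
```

```text
tool_pos: [0.422, 0.3103, 0.2486]
tool_pos: [0.4622, 0.2106, 0.2486]
tool_pos: [0.5025, 0.1107, 0.2484]
tool_pos: [0.5428, 0.0107, 0.2482]
tool_pos: [0.5415, 0.0141, 0.2483]
tool_pos: [0.5409, -0.0892, 0.2486]
tool_pos: [0.5415, -0.1853, 0.2486]
```

View pics/w1.png

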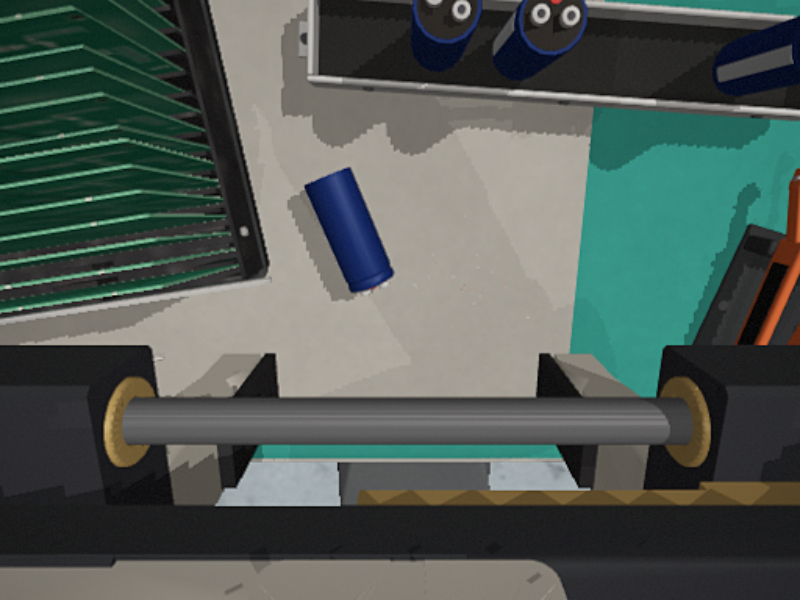

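View pics/w2.png

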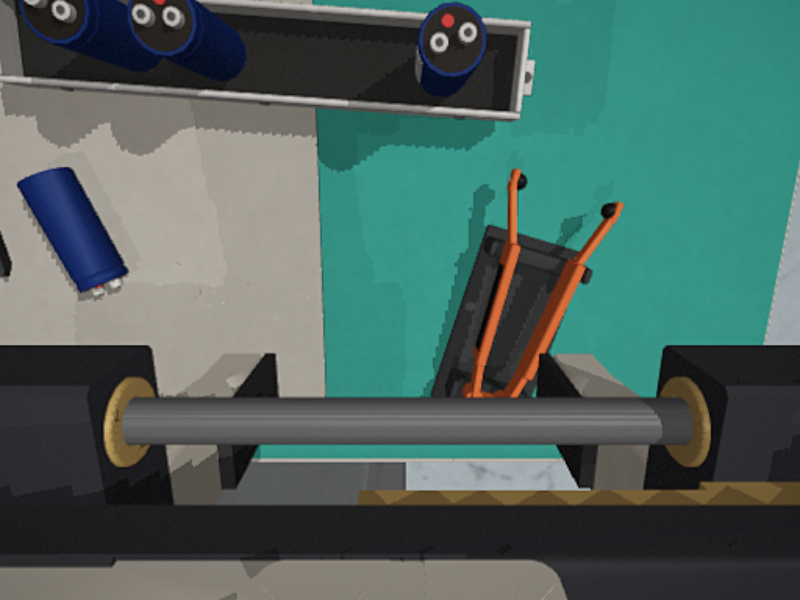

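Both wrist views are sharp. In w1 the can runs from its base at (328,177) to its top at (372,281), and can_b's terminals are at (541,13) and (570,15). In w2 the can runs from (45,175) to (104,281), can_c's terminals are at (439,42) and (468,32), and the ball tips are at (518,181) and (610,211). I need one more pair to triangulate the tongs, the rest and the gap.

```bash

python3 -m creep '[{"grip":0,"delta_pos":[0.4,-0.3,0],"rotation":[0,0,0]},{"grip":0,"delta_pos":[0.8,-0.6,0],"rotation":[0,0,0]},{"grip":0,"delta_pos":[0.8,-0.6,0],"rotation":[0,0,0]},{"grip":0,"delta_pos":[0.8,-0.6,0],"rotation":[0,0,0]},{"grip":0,"delta_pos":[0.8,-0.6,0],"rotation":[0,0,0]}]' | grep tool_pos
python3 snap.py wrist w3
python3 -m creep '[{"grip":0,"delta_pos":[-0.4,0.4,0],"rotation":[0,0,0]},{"grip":0,"delta_pos":[-0.7,0.8,0],"rotation":[0,0,0]},{"grip":0,"delta_pos":[-0.9,1,0],"rotation":[0,0,0]}]' | grep tool_pos
python3 -m creep '[{"grip":0,"delta_pos":[-0.4,0,0],"rotation":[0,0,0]},{"grip":0,"delta_pos":[-0.7,0,0],"rotation":[0,0,0]},{"grip":0,"delta_pos":[-0.7,0,0],"rotation":[0,0,0]},{"grip":0,"delta_pos":[-0.7,0,0],"rotation":[0,0,0]},{"grip":0,"delta_pos":[-0.7,0,0],"rotation":[0,0,0]}]' | grep tool_pos
python3 snap.py wrist w4
python3 -c "
import cv2,numpy as np
a=[cv2.resize(cv2.imread(f'w{i}.png'),(800,600)) for i in (3,4)]
cv2.imwrite('pics/w34.png',np.vstack([a[0][:240],a[1][:360]]))"
```

```text
tool_pos: [0.6209, -0.1259, 0.2486]
tool_pos: [0.5288, -0.2286, 0.2492]
tool_pos: [0.4616, -0.227, 0.2491]
```

View pics/w34.png

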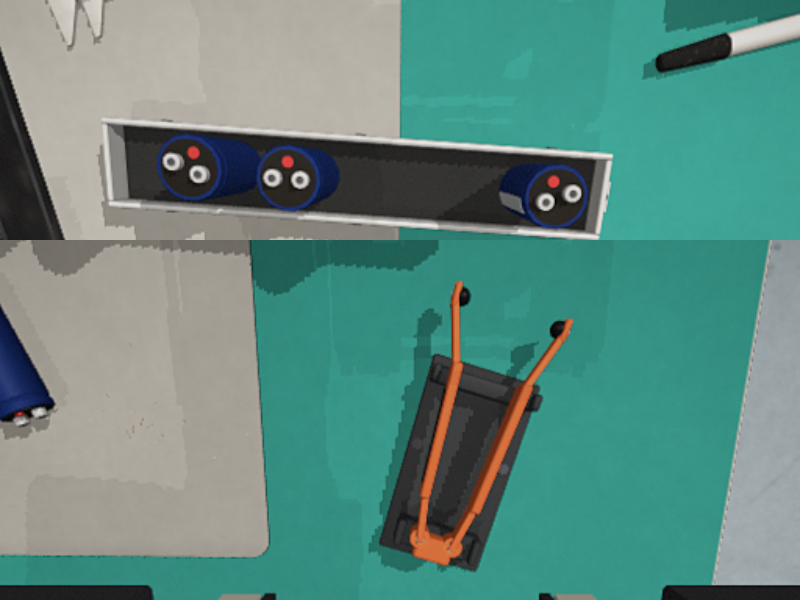

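In w3 the can top discs are at (190,166), (291,177) and (556,196), with lane corners at (103,121), (612,155), (598,237) and (110,205). In w4 (lower panel) the balls are at (463,57) and (558,90), the hinge is at (438,305), and the plate corners are at (436,116), (475,330) and (382,304).

```bash
python3 - <<'E'
from h import *
k=.64
W={n:dict(np.load(n+".npz")) for n in["w1","w2","w3","w4"]}
T=lambda name,*o:(lambda r:(print(name,r[0].round(4),"res",r[1].round(4)),r[0])[1])(tri(*[(W[a],u*k,v*k) for a,u,v in o]))
bl=T("ballL",("w2",521,181),("w4",464,57));br=T("ballR",("w2",609,211),("w4",557,90))
d=bl-br;print("gap",np.linalg.norm(d),"yaw",np.degrees(np.arctan2(-d[0],d[1])))
T("can base",("w1",328,177),("w2",45,175));T("can top",("w1",371,281),("w2",104,281))
T("b",("w1",541,13),("w2",144,14),("w3",272,178));T("b2",("w1",570,15),("w2",172,16),("w3",300,180))
T("c",("w2",439,42),("w3",545,202));T("c2",("w2",468,32),("w3",572,193))
for n,u,v in[("a",190,166),("b",291,177),("c",556,196)]:print(n,onz(W["w3"],u*k,v*k,.099).round(4))
L=[onz(W["w3"],u*k,v*k,.036) for u,v in[(103,121),(612,155),(598,237),(110,205)]]
print(np.round(L,4),"ctr",np.mean(L,0));T("laneBR",("w2",520,118),("w3",598,237));T("laneBL",("w1",308,82),("w3",110,205))
e=(L[0]+L[3]-L[1]-L[2]);print("lane yaw",np.degrees(np.arctan2(-e[0],e[1])),np.linalg.norm(e)/2)
for n,u,v,z in[("hinge",438,305,.041),("plTL",436,116,.0),("plBR",475,330,0),("plBL",382,304,0),("armL",440,170,.041),("armR",514,170,.041)]:print(n,onz(W["w4"],u*k,v*k,z).round(4))
T("plTL",("w2",490,228),("w4",436,116))
E
```

```text
ballL [ 0.5978 -0.2665  0.0224] res 0.0002
ballR [ 0.5774 -0.3289  0.0254] res 0.0005
gap 0.06573499403966832 yaw -18.166470547054796
can base [0.6007 0.068  0.0193] res 0.0005
can top [0.5246 0.0392 0.018 ] res 0.0002
b [ 0.6818 -0.0545  0.1039] res 0.0005
b2 [ 0.6808 -0.0692  0.1044] res 0.0005
c [ 0.6691 -0.2028  0.1053] res 0.0
c2 [ 0.6739 -0.2174  0.1045] res 0.0
a [ 0.6875 -0.0084  0.099 ]
b [ 0.6818 -0.0635  0.099 ]
c [ 0.6719 -0.2104  0.099 ]
[[ 0.7152  0.0713  0.036 ]
 [ 0.6947 -0.2638  0.036 ]
 [ 0.64   -0.2601  0.036 ]
 [ 0.6611  0.0751  0.036 ]] ctr [ 0.67775874 -0.09435616  0.036     ]
laneBR [ 0.6391 -0.262   0.0305] res 0.0002
laneBL [0.6606 0.0765 0.0331] res 0.0003
lane yaw -3.5521761090355595 0.33576597568439154
hinge [ 0.4329 -0.2508  0.041 ]
plTL [ 0.5629 -0.2497  0.    ]
plBR [ 0.4004 -0.2837  0.    ]
plBL [ 0.4221 -0.209   0.    ]
armL [ 0.5258 -0.2506  0.041 ]
armR [ 0.5258 -0.2996  0.041 ]
plTL [ 0.5626 -0.2496  0.0035] res 0.0001
```

Measurements agree with the text:

| Quantity | Measured | Expected |
|---|---|---|
| Ball height | 24 mm | 23 mm |
| Ball spacing | 66 mm | 68 mm |
| Can axis height | 18–19 mm | 18 mm |
| Can length | 81 mm | 83 mm |
| b–c distance | 147 mm | 138–150 mm |

The tongs' yaw is about −16.6° and the grip point is at (0.506, −0.273). Next I go there and descend.

```bash

python3 -m creep '[{"grip":0,"delta_pos":[0.2,0.2,0.4],"rotation":[0,0,0.09]},{"grip":0,"delta_pos":[0.44,0.46,0.8],"rotation":[0,0,0.184]},{"grip":0,"delta_pos":[0.44,0.46,1],"rotation":[0,0,0.184]},{"grip":0,"delta_pos":[0.44,0.46,1],"rotation":[0,0,0.184]}]' | grep -E "tool_pos|orient"
python3 -m creep '[{"grip":0,"delta_pos":[0,0,0.35],"rotation":[0,0,0]},{"grip":0,"delta_pos":[0,0,0.65],"rotation":[0,0,0]},{"grip":0,"delta_pos":[0,0,0.8],"rotation":[0,0,0]},{"grip":0,"delta_pos":[0,0,0.8],"rotation":[0,0,0]},{"grip":0,"delta_pos":[0,0,0.8],"rotation":[0,0,0]}]' | grep -E "tool_pos|orient|force"
python3 - <<'E'
from h import *;from plant import ctrl
print(cmd([.506,-.273,.034],-16.6,ctrl.get_obs()))
E
```

```text
tool_pos: [0.5037, -0.2726, 0.1439]
orientation: [180.0, 0.5, -16.6]
tool_pos: [0.5062, -0.2728, 0.07]
orientation: [180.0, -0.1, -16.5]
force: [0.9, -0.6, 0.4]
gripper_force: 0.0
(array([-0.002,  0.003,  0.36 ]), array([ 0.   , -0.001,  0.001]))
```

```bash

python3 -m creep '[{"grip":0,"delta_pos":[0,0,0.15],"rotation":[0,0,0]},{"grip":0,"delta_pos":[0,0,0.28],"rotation":[0,0,0]},{"grip":0,"delta_pos":[0,0,0.36],"rotation":[0,0,0]},{"grip":0,"delta_pos":[0,0,0.36],"rotation":[0,0,0]},{"grip":0.3,"delta_pos":[0,0,0.36],"rotation":[0,0,0]}]'
python3 -m creep '[{"grip":0.47,"delta_pos":[0,0,0],"rotation":[0,0,0]},{"grip":0.47,"delta_pos":[0,0,0],"rotation":[0,0,0]},{"grip":0.47,"delta_pos":[0,0,0],"rotation":[0,0,0]},{"grip":0.47,"delta_pos":[0,0,0],"rotation":[0,0,0]},{"grip":0.47,"delta_pos":[0,0,0],"rotation":[0,0,0]}]'

```

```text
clock: 5.95
tool_pos: [0.5054, -0.2729, 0.0329]
orientation: [180.0, -0.0, -16.6]
force: [-0.6, 1.2, 0.1]
opening: 0.0837
gripper_force: 0.0
clock: 6.45
tool_pos: [0.5056, -0.2728, 0.0328]
orientation: [-180.0, -0.0, -16.6]
force: [1.2, -0.1, 0.9]
opening: 0.0483
gripper_force: 6.9
```

Gripped at 48.3 mm with 6.9 N. Now I lift and look.

```bash

python3 -m creep '[{"grip":0.47,"delta_pos":[0,0,-0.05],"rotation":[0,0,0]},{"grip":0.47,"delta_pos":[0,0,-0.15],"rotation":[0,0,0]},{"grip":0.47,"delta_pos":[0,0,-0.35],"rotation":[0,0,0]},{"grip":0.47,"delta_pos":[0,0,-0.55],"rotation":[0,0,0]},{"grip":0.47,"delta_pos":[0,0,-0.7],"rotation":[0,0,0]}]'
python3 -m creep '[{"grip":0.47,"delta_pos":[0,0,-0.15],"rotation":[0,0,0]},{"grip":0.47,"delta_pos":[0,0,-0.25],"rotation":[0,0,0]},{"grip":0.47,"delta_pos":[0,0,-0.3],"rotation":[0,0,0]},{"grip":0.47,"delta_pos":[0,0,-0.3],"rotation":[0,0,0]},{"grip":0.47,"delta_pos":[0,0,-0.3],"rotation":[0,0,0]}]'
python3 snap.py wrist w5; python3 snap.py scene s5
python3 - <<'E'
import cv2,numpy as np
from h import *;from plant import ctrl
a=cv2.imread('w5.png');b=cv2.imread('s5.png')
cv2.imwrite('pics/w5.png',np.vstack([cv2.resize(a,(533,400))[:260],cv2.resize(b[170:300,270:430],(533,433))[:340]]))
cv2.imwrite("w5.png",a);print(cmd([.4566,.0135,.1],20.7,ctrl.get_obs()))
E
```

```text
clock: 6.95
tool_pos: [0.5055, -0.273, 0.1045]
orientation: [180.0, -0.1, -16.6]
force: [0.1, -0.1, -0.8]
opening: 0.0466
gripper_force: 7.0
clock: 7.45
tool_pos: [0.5049, -0.2727, 0.1321]
orientation: [-180.0, 0.0, -16.6]
force: [0.0, -0.1, -1.8]
opening: 0.0466
gripper_force: 7.0
(array([-1.278, -2.605,  0.319]), array([-0.   ,  0.001, -0.414]))
```

View pics/w5.png

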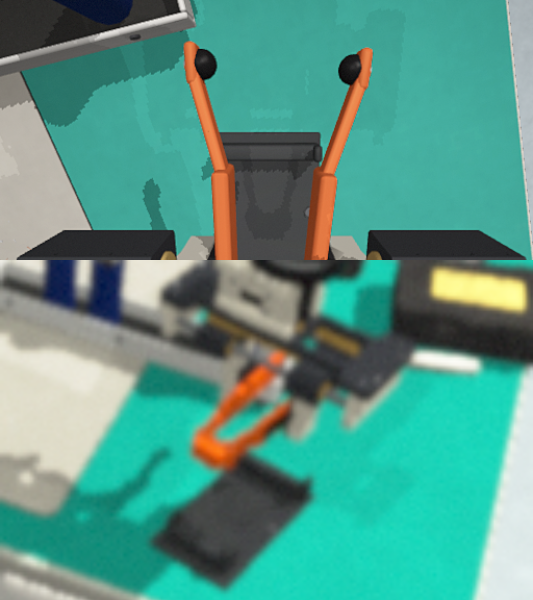

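The picture shows the tongs held, with the balls at (206,64) and (350,70) in the crop. They're yawed about −2.4° relative to the tool. I'll measure the jaw in the tool frame and correct for it.

```bash
cat >> h.py <<'E'
AX=np.array([[.001,1,-.001],[-.964,.001,-.265],[-.265,.001,.964]]); CT=np.array([.07003,.00184,-.13683])
def jaw(img,K,spacing):
    """ball centres in a wrist picture -> jaw and yaw in the tool frame, given centre spacing"""
    m=((img.max(2)<48)).astype(np.uint8); m[130:]=0
    n,l,st,c=cv2.connectedComponentsWithStats(cv2.morphologyEx(m,cv2.MORPH_OPEN,np.ones((5,5))))
    b=sorted([tuple(c[i]) for i in range(1,n) if 120<st[i,4]<900 and 30<c[i][1]<100 and 150<c[i][0]<380])
    print("balls",np.round(b,1).tolist())
    r=[np.linalg.solve(K,[u,v,1]) for u,v in (b[0],b[-1])]
    t=[AX.T@x for x in r]; d=spacing/np.linalg.norm(t[0]-t[1]); P=[CT+x*d for x in t]
    e=P[1]-P[0]; return (P[0]+P[1])/2, np.degrees(np.arctan2(e[0],e[1]))
E
python3 - <<'E'
from h import *
s=dict(np.load("w5.npz"))
for sp in(.0595,.061,.0625):
    j,y=jaw(s["color"],s["intrinsics"],sp);print(sp,j.round(4),"tongs yaw rel",y.round(2))
E
```

```text
balls [[197.2, 61.4], [334.8, 66.4]]
0.0595 [0.0865 0.0044 0.0125] tongs yaw rel -1.97
balls [[197.2, 61.4], [334.8, 66.4]]
0.061 [0.0869 0.0045 0.0162] tongs yaw rel -1.97
balls [[197.2, 61.4], [334.8, 66.4]]
0.0625 [0.0873 0.0045 0.02  ] tongs yaw rel -1.97
```

```bash

for i in 1 2 3; do python3 -m creep '[{"grip":0.47,"delta_pos":[-0.1,-0.2,0],"rotation":[0,0,0]},{"grip":0.47,"delta_pos":[-0.22,-0.44,0],"rotation":[0,0,0]},{"grip":0.47,"delta_pos":[-0.33,-0.67,0],"rotation":[0,0,0]},{"grip":0.47,"delta_pos":[-0.43,-0.863,0],"rotation":[0,0,0]}]' | grep -E "tool_pos|opening"; done
python3 -m creep '[{"grip":0.47,"delta_pos":[0,0,0],"rotation":[0,0,-0.06]},{"grip":0.47,"delta_pos":[0,0,0.1],"rotation":[0,0,-0.15]},{"grip":0.47,"delta_pos":[0,0,0.2],"rotation":[0,0,-0.24]},{"grip":0.47,"delta_pos":[0,0,0.3],"rotation":[0,0,-0.33]},{"grip":0.47,"delta_pos":[0,0,0.35],"rotation":[0,0,-0.40]}]'
python3 -m creep '[{"grip":0.47,"delta_pos":[0,0,0],"rotation":[0,0,-0.036]},{"grip":0.47,"delta_pos":[0,0,0],"rotation":[0,0,-0.036]},{"grip":0.47,"delta_pos":[0,0,0],"rotation":[0,0,-0.036]},{"grip":0.47,"delta_pos":[0,0,0],"rotation":[0,0,-0.036]}]'
python3 snap.py wrist w6
python3 - <<'E'
from h import *;from plant import ctrl
s=dict(np.load("w6.npz"));o=ctrl.get_obs()
print(cmd([.4551,.0145,.0305],22.7,o))
a=cv2.imread('w6.png');cv2.imwrite('pics/w6.png',cv2.resize(a[:250],(800,390)))
print("can top/base px",proj(s,[.5246,.0392,.018])*800/512,proj(s,[.6007,.068,.018])*800/512)
E
```

```text
tool_pos: [0.488, -0.1769, 0.1319]
opening: 0.0463
tool_pos: [0.4716, -0.0818, 0.1321]
opening: 0.0462
tool_pos: [0.455, 0.0132, 0.1321]
opening: 0.0466
clock: 9.25
tool_pos: [0.4548, 0.0119, 0.0963]
orientation: [180.0, 0.1, 19.7]
force: [0.4, -0.3, -0.7]
opening: 0.0468
gripper_force: 7.0
clock: 9.65
tool_pos: [0.4555, 0.0121, 0.0975]
orientation: [180.0, 0.0, 22.6]
force: [0.5, -0.3, -1.8]
opening: 0.0467
gripper_force: 7.0
(array([ 0.005, -0.024,  0.671]), array([ 0.   , -0.   , -0.001]))
can top/base px [408.95876125 148.29318416] [416.64224403 -82.51678901]
```

View pics/w6.png

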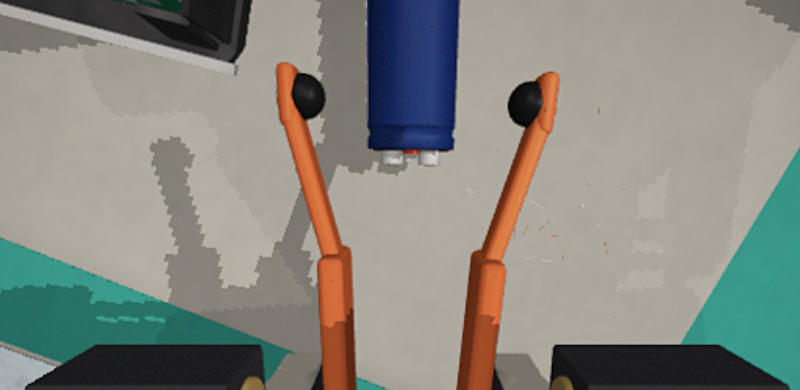

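The view shows the can centred between the open balls, with can centre column about 411 against ball midpoint about 415. The axes are parallel and the terminals face the tongs. Next I descend.

```bash

python3 -m creep '[{"grip":0.47,"delta_pos":[0,-0.02,0.1],"rotation":[0,0,0]},{"grip":0.47,"delta_pos":[0,-0.02,0.25],"rotation":[0,0,0]},{"grip":0.47,"delta_pos":[0,-0.02,0.4],"rotation":[0,0,0]},{"grip":0.47,"delta_pos":[0,-0.02,0.5],"rotation":[0,0,0]},{"grip":0.47,"delta_pos":[0,-0.02,0.55],"rotation":[0,0,0]}]'
python3 -m creep '[{"grip":0.47,"delta_pos":[0,0,0.05],"rotation":[0,0,0]},{"grip":0.47,"delta_pos":[0,0,0.1],"rotation":[0,0,0]},{"grip":0.47,"delta_pos":[0,0,0.12],"rotation":[0,0,0]},{"grip":0.47,"delta_pos":[0,0,0.12],"rotation":[0,0,0]},{"grip":0.47,"delta_pos":[0,0,0.12],"rotation":[0,0,0]}]'
python3 snap.py wrist w7
python3 - <<'E'
from h import *;from plant import ctrl
s=dict(np.load("w7.npz"));o=ctrl.get_obs()
print(cmd([.4551,.0145,.0305],22.7,o), o["force"])
for sp in(.0595,.061):print(jaw(s["color"],s["intrinsics"],sp))
a=cv2.imread('w7.png');cv2.imwrite('pics/w7.png',cv2.resize(a[:220,120:400],(800,628))[:600])
E
```

```text
clock: 10.2
tool_pos: [0.4541, 0.0137, 0.0413]
orientation: [180.0, 0.1, 22.6]
force: [-0.4, 0.6, -1.6]
opening: 0.0464
gripper_force: 7.0
clock: 10.7
tool_pos: [0.4549, 0.014, 0.0308]
orientation: [180.0, -0.0, 22.7]
force: [0.8, 0.0, -0.9]
opening: 0.0468
gripper_force: 7.0
(array([ 0.003, -0.003,  0.003]), array([-0., -0., -0.])) [ 0.13263141  0.49779616 -1.03213868]
balls [[196.7, 60.9], [335.3, 65.9]]
(array([0.08655216, 0.00438697, 0.01149352]), np.float64(-1.9269050449045007))
balls [[196.7, 60.9], [335.3, 65.9]]
(array([0.08696868, 0.00445118, 0.01523277]), np.float64(-1.9269050449044938))
```

View pics/w7.png

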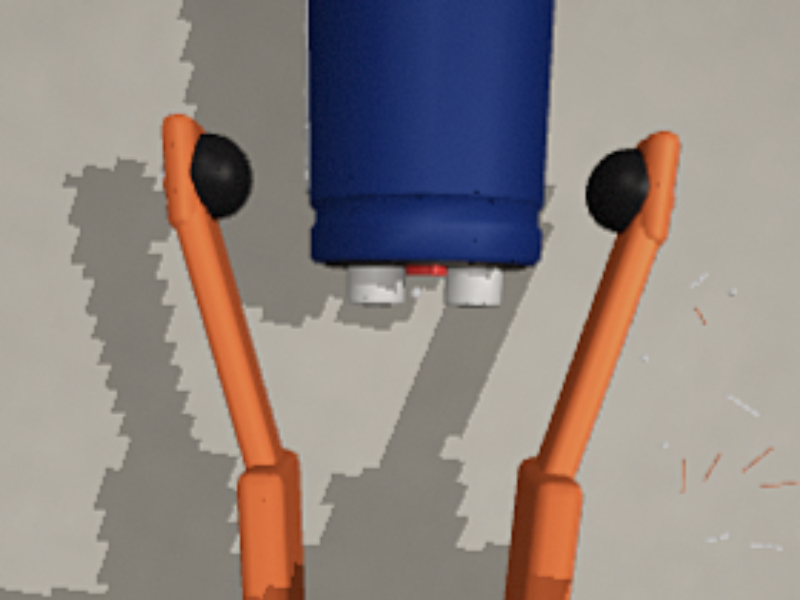

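The balls straddle the can 12 mm from its top face, near the crimp groove. The tongs sit about 1.8 mm left of centre. I shift 3 mm forward and 2 mm right, then pinch gradually.

```bash

python3 -m creep '[{"grip":0.47,"delta_pos":[0.03,0.018,0],"rotation":[0,0,0]},{"grip":0.47,"delta_pos":[0.03,0.018,0],"rotation":[0,0,0]},{"grip":0.5,"delta_pos":[0.03,0.018,0],"rotation":[0,0,0]},{"grip":0.51,"delta_pos":[0.03,0.018,0],"rotation":[0,0,0]},{"grip":0.52,"delta_pos":[0.03,0.018,0],"rotation":[0,0,0]}]'
python3 -m creep '[{"grip":0.53,"delta_pos":[0,0,0],"rotation":[0,0,0]},{"grip":0.54,"delta_pos":[0,0,0],"rotation":[0,0,0]},{"grip":0.55,"delta_pos":[0,0,0],"rotation":[0,0,0]},{"grip":0.56,"delta_pos":[0,0,0],"rotation":[0,0,0]},{"grip":0.57,"delta_pos":[0,0,0],"rotation":[0,0,0]}]'
python3 -m creep '[{"grip":0.58,"delta_pos":[0,0,0],"rotation":[0,0,0]},{"grip":0.58,"delta_pos":[0,0,0],"rotation":[0,0,0]},{"grip":0.58,"delta_pos":[0,0,0],"rotation":[0,0,0]},{"grip":0.58,"delta_pos":[0,0,0],"rotation":[0,0,0]},{"grip":0.58,"delta_pos":[0,0,0],"rotation":[0,0,0]}]'

```

```text
clock: 11.25
tool_pos: [0.4581, 0.0134, 0.0306]
orientation: [-180.0, 0.0, 22.7]
force: [-0.6, 0.4, -1.4]
opening: 0.0423
gripper_force: 9.3
clock: 11.75
tool_pos: [0.4582, 0.0134, 0.0306]
orientation: [180.0, -0.0, 22.7]
force: [0.1, -0.1, -1.0]
opening: 0.039
gripper_force: 29.7
clock: 12.25
tool_pos: [0.4582, 0.0134, 0.0306]
orientation: [180.0, 0.0, 22.7]
force: [1.0, -0.4, -1.1]
opening: 0.039
gripper_force: 29.7
```

Firm pinch at 39 mm. Now a gentle lift.

```bash

python3 -m creep '[{"grip":0.58,"delta_pos":[0,0,-0.05],"rotation":[0,0,0]},{"grip":0.58,"delta_pos":[0,0,-0.12],"rotation":[0,0,0]},{"grip":0.58,"delta_pos":[0,0,-0.20],"rotation":[0,0,0]},{"grip":0.58,"delta_pos":[0,0,-0.28],"rotation":[0,0,0]},{"grip":0.58,"delta_pos":[0,0,-0.36],"rotation":[0,0,0]}]' | grep -E "tool_pos|force|open"
python3 -m creep '[{"grip":0.58,"delta_pos":[0,0,-0.08],"rotation":[0,0,0]},{"grip":0.58,"delta_pos":[0,0,-0.16],"rotation":[0,0,0]},{"grip":0.58,"delta_pos":[0,0,-0.24],"rotation":[0,0,0]},{"grip":0.58,"delta_pos":[0,0,-0.32],"rotation":[0,0,0]},{"grip":0.58,"delta_pos":[0,0,-0.40],"rotation":[0,0,0]}]' | grep -E "tool_pos|force|open"
python3 -m creep '[{"grip":0.58,"delta_pos":[0,0,-0.12],"rotation":[0,0,0]},{"grip":0.58,"delta_pos":[0,0,-0.3],"rotation":[0,0,0]},{"grip":0.58,"delta_pos":[0,0,-0.5],"rotation":[0,0,0]},{"grip":0.58,"delta_pos":[0,0,-0.7],"rotation":[0,0,0]},{"grip":0.58,"delta_pos":[0,0,-0.84],"rotation":[0,0,0]}]' | grep -E "tool_pos|force|open"
python3 -m creep '[{"grip":0.58,"delta_pos":[0,0,0],"rotation":[0,0,0]},{"grip":0.58,"delta_pos":[0,0,0],"rotation":[0,0,0]},{"grip":0.58,"delta_pos":[0,0,0],"rotation":[0,0,0]},{"grip":0.58,"delta_pos":[0,0,0],"rotation":[0,0,0]},{"grip":0.58,"delta_pos":[0,0,0],"rotation":[0,0,0]}]' | grep -E "tool_pos|force|open"
python3 snap.py wrist w8;python3 snap.py scene s8
python3 - <<'E'
from h import *
s=dict(np.load("w8.npz"));print(jaw(s["color"],s["intrinsics"],.048))
a=cv2.imread('w8.png');b=cv2.imread('s8.png')
p=proj(dict(np.load("s8.npz")),[.54,.046,.15]).astype(int);print(p)
x,y=max(p[0]-60,0),max(p[1]-45,0)
cv2.imwrite('pics/w8.png',np.hstack([cv2.resize(a[:220,120:400],(400,314)),cv2.resize(b[y:y+94,x:x+120],(400,314))]))
E
```

```text
tool_pos: [0.4583, 0.0135, 0.0675]
force: [0.4, 0.9, -1.5]
opening: 0.039
gripper_force: 29.7
tool_pos: [0.4581, 0.0134, 0.1072]
force: [0.7, -0.5, -1.6]
opening: 0.0387
gripper_force: 29.7
tool_pos: [0.4584, 0.0135, 0.1922]
force: [0.1, 1.1, -2.3]
opening: 0.0393
gripper_force: 29.7
tool_pos: [0.4579, 0.0134, 0.1899]
force: [0.2, 1.1, -2.6]
opening: 0.0389
gripper_force: 29.7
balls [[176.1, 35.3], [214.1, 61.3], [319.0, 64.9]]
(array([ 0.08691831, -0.00228404, -0.02191218]), np.float64(-11.2162284303528))
[255 171]
```

View pics/w8.png

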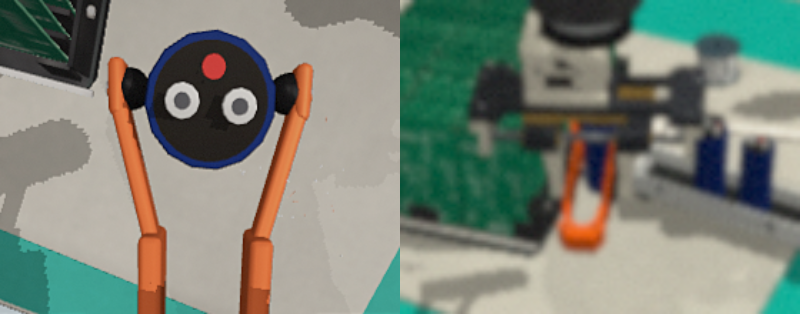

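The can hangs upright between the balls, with its top disc centred at about (210,98) in the crop. That was my tenth picture, so from here I use numbers only. I raise it slightly and turn to the lane's direction.

```bash

python3 -m creep '[{"grip":0.58,"delta_pos":[0,0,-0.02],"rotation":[0,0,0.02]},{"grip":0.58,"delta_pos":[0,0,-0.05],"rotation":[0,0,0.06]},{"grip":0.58,"delta_pos":[0,0,-0.09],"rotation":[0,0,0.11]},{"grip":0.58,"delta_pos":[0,0,-0.13],"rotation":[0,0,0.16]},{"grip":0.58,"delta_pos":[0,0,-0.16],"rotation":[0,0,0.2]}]' | grep -E "tool_pos|ori"
python3 -m creep '[{"grip":0.58,"delta_pos":[0,0,-0.02],"rotation":[0,0,0.04]},{"grip":0.58,"delta_pos":[0,0,-0.03],"rotation":[0,0,0.06]},{"grip":0.58,"delta_pos":[0,0,-0.03],"rotation":[0,0,0.069]},{"grip":0.58,"delta_pos":[0,0,-0.03],"rotation":[0,0,0.069]},{"grip":0.58,"delta_pos":[0,0,-0.03],"rotation":[0,0,0.069]}]' | grep -E "tool_pos|ori"
cat >> h.py <<'E'
def cantop(s,show=False):
    """hanging can: top-disc ellipse -> centre in tool frame"""
    hsv=cv2.cvtColor(s["color"],cv2.COLOR_RGB2HSV); m=cv2.inRange(hsv,(108,110,40),(130,255,255))
    m[110:]=0; m[:,:190]=0; m[:,345:]=0
    c=np.vstack([x for x in cv2.findContours(m,0,1)[0] if len(x)>10]); h=cv2.convexHull(c)
    (u,v),ax,an=cv2.fitEllipse(h); f=s["intrinsics"][0,0]
    r=AX.T@np.linalg.solve(s["intrinsics"],[u,v,1.]); d=f*.036/max(ax)
    print("ellipse",round(u,1),round(v,1),np.round(ax,1),round(an)); return CT+r*d
E
python3 snap.py wrist w9
python3 - <<'E'
from h import *;from plant import ctrl
print(cantop(dict(np.load("w8.npz"))).round(4))
s=dict(np.load("w9.npz"));print(cantop(s).round(4));print(jaw(s["color"],s["intrinsics"],.048))
print(cmd([.5891,-.1302,.208],-1.5,ctrl.get_obs()))
E
```

```text
tool_pos: [0.4582, 0.0135, 0.2066]
orientation: [180.0, 0.0, 4.5]
tool_pos: [0.4581, 0.0135, 0.2094]
orientation: [180.0, 0.0, -1.5]
ellipse 266.8 69.1 [91.  96.2] 5
[ 0.0824  0.0044 -0.008 ]
ellipse 266.9 69.2 [91.4 96.2] 5
[ 0.0824  0.0044 -0.0081]
balls [[214.2, 61.6], [319.0, 65.2]]
(array([0.08765315, 0.00481309, 0.02143264]), np.float64(-1.8719407072345742))
(array([1.347, 1.402, 0.014]), array([ 0.,  0., -0.]))
```

```bash

python3 -m creep '[{"grip":0.58,"delta_pos":[0,0.05,0],"rotation":[0,0,0]},{"grip":0.58,"delta_pos":[0,0.18,0],"rotation":[0,0,0]},{"grip":0.58,"delta_pos":[0.05,0.35,0],"rotation":[0,0,0]},{"grip":0.58,"delta_pos":[0.1,0.53,0],"rotation":[0,0,0]},{"grip":0.58,"delta_pos":[0.2,0.70,0],"rotation":[0,0,0]}]' | grep -E "tool_pos|ori"
python3 -m creep '[{"grip":0.58,"delta_pos":[0.12,0.18,0],"rotation":[0,0,0]},{"grip":0.58,"delta_pos":[0.25,0.36,0],"rotation":[0,0,0]},{"grip":0.58,"delta_pos":[0.4,0.52,0],"rotation":[0,0,0]},{"grip":0.58,"delta_pos":[0.55,0.64,0],"rotation":[0,0,0]},{"grip":0.58,"delta_pos":[0.70,0.702,0],"rotation":[0,0,0]}]' | grep -E "tool_pos|ori"
python3 -m creep '[{"grip":0.58,"delta_pos":[0.14,0,0],"rotation":[0,0,0]},{"grip":0.58,"delta_pos":[0.26,0,0],"rotation":[0,0,0]},{"grip":0.58,"delta_pos":[0.36,0,0],"rotation":[0,0,0]},{"grip":0.58,"delta_pos":[0.42,0,0],"rotation":[0,0,0]},{"grip":0.58,"delta_pos":[0.441,0,0],"rotation":[0,0,0]}]' | grep -E "tool_pos|ori"
python3 -m creep '[{"grip":0.58,"delta_pos":[0,0,0],"rotation":[0,0,0]},{"grip":0.58,"delta_pos":[0,0,0],"rotation":[0,0,0]},{"grip":0.58,"delta_pos":[0,0,0],"rotation":[0,0,0]},{"grip":0.58,"delta_pos":[0,0,0],"rotation":[0,0,0]},{"grip":0.58,"delta_pos":[0,0,0],"rotation":[0,0,0]}]'
python3 snap.py wrist w10
python3 - <<'E'
from h import *;from plant import ctrl
s=dict(np.load("w10.npz"));cantop(s)
print(cmd([.5885,-.1302,.208],-1.5,ctrl.get_obs()))
# neighbours' terminals: bright low-saturation blobs
h=cv2.cvtColor(s["color"],cv2.COLOR_RGB2HSV);red=cv2.inRange(h,(0,150,120),(4,255,255))|cv2.inRange(h,(172,150,120),(180,255,255))
n,l,st,c=cv2.connectedComponentsWithStats(red)
for i in range(1,n):
    if st[i,4]>15:print("red",c[i].round(1),st[i,4])
for nm,p in[("b",[.6815,-.063,.099]),("c",[.6718,-.2103,.099])]:print(nm,proj(s,p).round(1))
E
```

```text
tool_pos: [0.4758, -0.0586, 0.2097]
orientation: [-180.0, 0.0, -1.5]
tool_pos: [0.5444, -0.1313, 0.2093]
orientation: [180.0, 0.0, -1.6]
tool_pos: [0.5889, -0.13, 0.2094]
orientation: [180.0, 0.0, -1.5]
clock: 17.4
tool_pos: [0.5883, -0.1303, 0.2097]
orientation: [-180.0, -0.0, -1.6]
force: [0.2, -0.1, -2.6]
opening: 0.0392
gripper_force: 29.7
ellipse 266.7 69.8 [ 91.5 177.1] 94
(array([ 0.002, -0.001,  0.017]), array([-0.   , -0.   , -0.001]))
red [269.3  47.5] 247
red [85.6 52.8] 77
red [157.9  58. ] 76
red [362.5  67.7] 75
b [161.5  71.7]
c [365.4  80.3]
```

```bash

python3 -m creep '[{"grip":0.58,"delta_pos":[0,0,0.08],"rotation":[0,0,0]},{"grip":0.58,"delta_pos":[0,0,0.25],"rotation":[0,0,0]},{"grip":0.58,"delta_pos":[0,0,0.45],"rotation":[0,0,0]},{"grip":0.58,"delta_pos":[0,0,0.6],"rotation":[0,0,0]},{"grip":0.58,"delta_pos":[0,0,0.68],"rotation":[0,0,0]}]' | grep -E "tool_pos|force"
for i in 1 2 3; do python3 -m creep '[{"grip":0.58,"delta_pos":[0,0,0.02],"rotation":[0,0,0]},{"grip":0.58,"delta_pos":[0,0,0.05],"rotation":[0,0,0]},{"grip":0.58,"delta_pos":[0,0,0.08],"rotation":[0,0,0]},{"grip":0.58,"delta_pos":[0,0,0.09],"rotation":[0,0,0]}]' | grep -E "tool_pos|force: \["; done
python3 -m creep '[{"grip":0.58,"delta_pos":[0,0,0],"rotation":[0,0,0]},{"grip":0.58,"delta_pos":[0,0,0],"rotation":[0,0,0]},{"grip":0.58,"delta_pos":[0,0,0],"rotation":[0,0,0]}]'  | grep -E "tool_pos|force: \["
python3 snap.py wrist w11; python3 -c "
from h import *
s=dict(np.load('w11.npz'));cantop(s)"
```

```text
tool_pos: [0.5874, -0.1303, 0.1395]
force: [-1.0, -0.0, -2.7]
gripper_force: 29.7
tool_pos: [0.5886, -0.1303, 0.1328]
force: [-0.2, -0.1, -2.2]
tool_pos: [0.5882, -0.1303, 0.1231]
force: [0.3, 0.3, -2.9]
tool_pos: [0.5882, -0.1303, 0.1141]
force: [0.1, -0.2, -2.0]
tool_pos: [0.5885, -0.1303, 0.1147]
force: [0.6, 0.0, -1.9]
ellipse 266.8 70.0 [91.9 96.5] 6
```

The base is below the rail tops with no contact. I continue in small steps, watching the force and the ellipse.

```bash

python3 -m creep '[{"grip":0.58,"delta_pos":[0,0,0.03],"rotation":[0,0,0]},{"grip":0.58,"delta_pos":[0,0,0.06],"rotation":[0,0,0]},{"grip":0.58,"delta_pos":[0,0,0.09],"rotation":[0,0,0]},{"grip":0.58,"delta_pos":[0,0,0.09],"rotation":[0,0,0]},{"grip":0.58,"delta_pos":[0,0,0.09],"rotation":[0,0,0]}]' | grep -E "tool_pos|force: \["
for i in 1 2 3 4 5; do python3 -m creep '[{"grip":0.58,"delta_pos":[0,0,0.01],"rotation":[0,0,0]},{"grip":0.58,"delta_pos":[0,0,0.02],"rotation":[0,0,0]},{"grip":0.58,"delta_pos":[0,0,0.02],"rotation":[0,0,0]},{"grip":0.58,"delta_pos":[0,0,0.02],"rotation":[0,0,0]}]' | grep -E "tool_pos|force: \["; 
python3 snap.py wrist w12; python3 -c "
from h import *
s=dict(np.load('w12.npz'));cantop(s)"; done
```

```text
tool_pos: [0.5884, -0.1303, 0.1054]
force: [-0.6, -0.4, -1.8]
tool_pos: [0.5884, -0.1303, 0.1036]
force: [-0.3, 0.2, -2.5]
ellipse 266.9 69.8 [91.9 96.7] 6
tool_pos: [0.5884, -0.1303, 0.1015]
force: [-0.2, -0.1, -1.5]
ellipse 266.9 69.8 [92.  96.7] 6
tool_pos: [0.5884, -0.1303, 0.0995]
force: [0.6, 0.2, -1.8]
ellipse 266.8 69.8 [91.9 97. ] 6
tool_pos: [0.5884, -0.1303, 0.0975]
force: [-0.4, 0.2, -2.6]
ellipse 266.8 69.8 [91.9 96.9] 7
tool_pos: [0.5888, -0.1304, 0.0959]
force: [-0.1, -0.7, 0.3]
ellipse 267.0 69.2 [92.5 97.7] 5
```

Contact at TCP z≈0.097, which matches the expected can top at 0.099. I press 1 mm further, then open slowly.

```bash

python3 -m creep '[{"grip":0.58,"delta_pos":[0,0,0.01],"rotation":[0,0,0]},{"grip":0.58,"delta_pos":[0,0,0.01],"rotation":[0,0,0]},{"grip":0.58,"delta_pos":[0,0,0.01],"rotation":[0,0,0]}]' | grep -E "tool_pos|force: \["
python3 snap.py wrist w12; python3 -c "
from h import *
s=dict(np.load('w12.npz'));cantop(s);print(jaw(s['color'],s['intrinsics'],.048))"
python3 -m creep '[{"grip":0.56,"delta_pos":[0,0,0],"rotation":[0,0,0]},{"grip":0.55,"delta_pos":[0,0,0],"rotation":[0,0,0]},{"grip":0.545,"delta_pos":[0,0,0],"rotation":[0,0,0]},{"grip":0.54,"delta_pos":[0,0,0],"rotation":[0,0,0]},{"grip":0.535,"delta_pos":[0,0,0],"rotation":[0,0,0]}]' | grep -E "force|open"
python3 snap.py wrist w13; python3 -c "
from h import *
s=dict(np.load('w13.npz'));cantop(s)"
python3 -m creep '[{"grip":0.53,"delta_pos":[0,0,0],"rotation":[0,0,0]},{"grip":0.525,"delta_pos":[0,0,0],"rotation":[0,0,0]},{"grip":0.52,"delta_pos":[0,0,0],"rotation":[0,0,0]},{"grip":0.515,"delta_pos":[0,0,0],"rotation":[0,0,0]},{"grip":0.51,"delta_pos":[0,0,0],"rotation":[0,0,0]}]' | grep -E "force|open"
python3 snap.py wrist w14; python3 -c "
from h import *
s=dict(np.load('w14.npz'));cantop(s);print(jaw(s['color'],s['intrinsics'],.053))"
```

```text
tool_pos: [0.5889, -0.1304, 0.0949]
force: [0.7, -0.0, 2.3]
ellipse 267.2 68.7 [93.2 98.3] 6
balls [[163.0, 34.2], [214.4, 61.2], [224.9, 36.1], [235.1, 82.0], [275.9, 86.1], [315.5, 41.9], [319.5, 64.5], [355.6, 41.8]]
(array([ 0.08571443,  0.00163877, -0.04908058]), np.float64(-2.1001004881190855))
force: [0.5, -0.5, -0.8]
opening: 0.0408
gripper_force: 10.0
ellipse 265.8 43.3 [ 94.2 101.8] 4
force: [0.4, -0.2, -1.6]
opening: 0.043
gripper_force: 9.0
ellipse 264.0 44.0 [ 94.1 102.9] 2
balls [[162.8, 33.4], [205.7, 62.1], [325.3, 65.2]]
(array([ 0.08669882, -0.0032762 , -0.0249702 ]), np.float64(-10.633989238274228))
```

On release the top moved about 9 mm forward. The can had been leaning towards the robot and is now standing; its top is at x≈0.681 and z≈0.098, against a centreline of 0.675. I open fully, retreat straight up, and check.

```bash

python3 -m creep '[{"grip":0.5,"delta_pos":[0,0,0],"rotation":[0,0,0]},{"grip":0.48,"delta_pos":[0,0,0],"rotation":[0,0,0]},{"grip":0.465,"delta_pos":[0,0,0],"rotation":[0,0,0]},{"grip":0.465,"delta_pos":[0,0,0],"rotation":[0,0,0]},{"grip":0.465,"delta_pos":[0,0,0],"rotation":[0,0,0]}]' | grep -E "force|open"
python3 snap.py wrist w15
python3 - <<'E'
from h import *
for n in("w14","w15"):
    s=dict(np.load(n+".npz"));cantop(s)
    h=cv2.cvtColor(s["color"],cv2.COLOR_RGB2HSV)
    for nm,m in(("red",cv2.inRange(h,(0,150,120),(4,255,255))|cv2.inRange(h,(172,150,120),(180,255,255))),("term",cv2.inRange(h,(0,0,150),(180,40,255)))):
        m[120:]=0;k,l,st,c=cv2.connectedComponentsWithStats(m)
        print(n,nm,[(c[i].round(1).tolist(),int(st[i,4])) for i in range(1,k) if 30<st[i,4]<900])
    print(jaw(s["color"],s["intrinsics"],.06))
E
```

```text
force: [-0.5, 0.2, -1.6]
opening: 0.0469
gripper_force: 6.8
ellipse 264.0 44.0 [ 94.1 102.9] 2
w14 red [([61.0, 14.9], 286), ([266.5, 16.1], 298), ([458.0, 34.3], 246)]
w14 term [([15.1, 4.4], 309), ([363.2, 22.2], 880), ([38.4, 38.2], 465), ([80.2, 40.3], 466), ([243.5, 38.7], 505), ([285.1, 42.9], 500), ([489.8, 49.8], 400), ([448.4, 64.3], 381), ([474.5, 110.1], 124), ([255.4, 117.2], 412)]
balls [[162.8, 33.4], [205.7, 62.1], [325.3, 65.2]]
(array([ 0.08890036, -0.00395192, -0.01019626]), np.float64(-10.633989238274227))
ellipse 265.8 43.3 [ 93.3 104.3] 1
w15 red [([61.0, 14.9], 285), ([268.1, 15.9], 260), ([458.0, 34.3], 247)]
w15 term [([15.2, 4.4], 308), ([364.2, 22.3], 857), ([245.2, 38.3], 411), ([38.4, 38.2], 461), ([80.2, 40.2], 459), ([286.8, 42.6], 410), ([489.8, 49.8], 398), ([448.4, 64.3], 380), ([474.6, 110.1], 123), ([252.8, 117.2], 477)]
balls [[162.2, 32.8], [195.6, 61.7], [210.8, 85.6], [237.2, 95.3]]
(array([ 0.09327954, -0.03527376,  0.07568529]), np.float64(-38.74449302421371))
```

The held can's terminals, now at (245,38) and (287,43), have the same spacing as can_b's, so it stands at the same height and upright, about 4 mm past the centreline. Now I retreat upward.

```bash

python3 -m creep '[{"grip":0.46,"delta_pos":[0,0,-0.03],"rotation":[0,0,0]},{"grip":0.46,"delta_pos":[0,0,-0.08],"rotation":[0,0,0]},{"grip":0.46,"delta_pos":[0,0,-0.15],"rotation":[0,0,0]},{"grip":0.46,"delta_pos":[0,0,-0.22],"rotation":[0,0,0]},{"grip":0.46,"delta_pos":[0,0,-0.3],"rotation":[0,0,0]}]' | grep -E "force|tool"
python3 -m creep '[{"grip":0.46,"delta_pos":[0,0,-0.2],"rotation":[0,0,0]},{"grip":0.46,"delta_pos":[0,0,-0.4],"rotation":[0,0,0]},{"grip":0.46,"delta_pos":[0,0,-0.55],"rotation":[0,0,0]},{"grip":0.46,"delta_pos":[0,0,-0.65],"rotation":[0,0,0]},{"grip":0.46,"delta_pos":[0,0,-0.65],"rotation":[0,0,0]}]' | grep -E "force|tool"
cat > chk.py <<'E'
from h import *;import sys
for n in sys.argv[1:]:
    s=dict(np.load(n+".npz"));h=cv2.cvtColor(s["color"],cv2.COLOR_RGB2HSV)
    m=cv2.inRange(h,(0,150,120),(4,255,255))|cv2.inRange(h,(172,150,120),(180,255,255))
    m[150:]=0;k,l,st,c=cv2.connectedComponentsWithStats(m)
    for i in range(1,k):
        if 25<st[i,4]<400:print(n,"red",c[i].round(1),onz(s,*c[i],.1).round(4))
    m=cv2.inRange(h,(0,0,140),(180,45,255));m[150:]=0;k,l,st,c=cv2.connectedComponentsWithStats(m)
    for i in range(1,k):
        if 25<st[i,4]<500:print(n,"term",c[i].round(1),onz(s,*c[i],.105).round(4),st[i,4])
E
python3 snap.py wrist w16; python3 chk.py w3 w16
```

```text
tool_pos: [0.5886, -0.1303, 0.1255]
force: [0.5, -0.1, -0.7]
gripper_force: 6.6
tool_pos: [0.5892, -0.1303, 0.1915]
force: [0.4, -0.7, -1.6]
gripper_force: 6.6
w3 red [123.4  97.2] [ 0.6949 -0.0112  0.1   ]
w3 red [183.6 103. ] [ 0.6904 -0.062   0.1   ]
w3 red [353.7 115.7] [ 0.6802 -0.2075  0.1   ]
w3 term [110.  102.7] [ 0.6904 -0.0016  0.105 ] 80
w3 term [126.8 110.8] [ 0.6839 -0.0149  0.105 ] 79
w3 term [173.9 113.1] [ 0.6821 -0.0544  0.105 ] 81
w3 term [191.7 114.5] [ 0.681  -0.0693  0.105 ] 75
w3 term [366.1 123.4] [ 0.674  -0.2172  0.105 ] 76
w3 term [348.9 128.9] [ 0.6694 -0.2029  0.105 ] 76
w16 red [71.6 50.9] [ 0.6951 -0.011   0.1   ]
w16 red [149.8  56.5] [ 0.6904 -0.0617  0.1   ]
w16 red [264.5  57. ] [ 0.6882 -0.1372  0.1   ]
w16 red [370.6  67. ] [ 0.6802 -0.2074  0.1   ]
w16 term [307.1  51.5] [ 0.6901 -0.1645  0.105 ] 274
w16 term [54.3 58.2] [ 0.6903 -0.0018  0.105 ] 155
w16 term [364.5  53.4] [ 0.6881 -0.2013  0.105 ] 41
w16 term [76.6 68.4] [ 0.6838 -0.015   0.105 ] 152
w16 term [137.6  69.9] [ 0.6819 -0.0544  0.105 ] 143
w16 term [251.9  69.7] [ 0.6801 -0.1288  0.105 ] 133
w16 term [160.5  70.8] [ 0.6809 -0.0693  0.105 ] 142
w16 term [274.9  72. ] [ 0.6783 -0.1437  0.105 ] 136
w16 term [387.3  75.9] [ 0.674 -0.217  0.105] 135
w16 term [364.6  83.9] [ 0.6694 -0.2025  0.105 ] 136
```

The placed can is upright with terminals at (0.680, −0.129) and (0.678, −0.144). It is +4 mm from the centreline and about 74 mm from each neighbour, and the neighbours haven't moved. Now back to above the rest.

```bash

python3 -m creep '[{"grip":0.46,"delta_pos":[-0.1,0,0],"rotation":[0,0,0]},{"grip":0.46,"delta_pos":[-0.3,0.1,0],"rotation":[0,0,0]},{"grip":0.46,"delta_pos":[-0.5,0.25,0],"rotation":[0,0,0]},{"grip":0.46,"delta_pos":[-0.7,0.45,0],"rotation":[0,0,0]},{"grip":0.46,"delta_pos":[-0.8,0.7,0],"rotation":[0,0,0]}]' | grep -E "tool"
python3 -m creep '[{"grip":0.46,"delta_pos":[0,0.25,0],"rotation":[0,0,0.03]},{"grip":0.46,"delta_pos":[0,0.45,0],"rotation":[0,0,0.07]},{"grip":0.46,"delta_pos":[0,0.65,0],"rotation":[0,0,0.12]},{"grip":0.46,"delta_pos":[0,0.747,0],"rotation":[0,0,0.168]},{"grip":0.46,"delta_pos":[0,0.747,0],"rotation":[0,0,0.168]}]' | grep -E "tool"
python3 -m creep '[{"grip":0.46,"delta_pos":[0,0,0.15],"rotation":[0,0,0]},{"grip":0.46,"delta_pos":[0,0,0.35],"rotation":[0,0,0]},{"grip":0.46,"delta_pos":[0,0,0.55],"rotation":[0,0,0]},{"grip":0.46,"delta_pos":[0,0,0.6],"rotation":[0,0,0]},{"grip":0.46,"delta_pos":[0,0,0.6],"rotation":[0,0,0]}]' | grep -E "tool|open|ori"
python3 snap.py wrist w17; python3 snap.py wrist w18
python3 - <<'E'
from h import *;from plant import ctrl
s=dict(np.load("w17.npz"));print(jaw(s["color"],s["intrinsics"],.061));print(cmd([.5056,-.2728,.0328],-16.6,ctrl.get_obs()))
E
```

```text
tool_pos: [0.5038, -0.198, 0.1886]
tool_pos: [0.5032, -0.2736, 0.1883]
tool_pos: [0.5037, -0.2723, 0.1286]
orientation: [180.0, 0.1, -16.6]
opening: 0.0473
balls [[193.6, 61.4], [336.3, 65.6]]
(array([0.08643992, 0.00393455, 0.01084602]), np.float64(-1.541132917804257))
(array([ 0.006, -0.001,  0.975]), array([ 0., -0., -0.]))
```

The tongs sit in the grip as they did when picked up. I lower them onto the rest while watching the force.

```bash

python3 -m creep '[{"grip":0.46,"delta_pos":[0,0,0.15],"rotation":[0,0,0]},{"grip":0.46,"delta_pos":[0,0,0.35],"rotation":[0,0,0]},{"grip":0.46,"delta_pos":[0,0,0.55],"rotation":[0,0,0]},{"grip":0.46,"delta_pos":[0,0,0.7],"rotation":[0,0,0]},{"grip":0.46,"delta_pos":[0,0,0.78],"rotation":[0,0,0]}]' | grep -E "tool|force: \["
python3 -m creep '[{"grip":0.46,"delta_pos":[0,0,0.05],"rotation":[0,0,0]},{"grip":0.46,"delta_pos":[0,0,0.08],"rotation":[0,0,0]},{"grip":0.46,"delta_pos":[0,0,0.10],"rotation":[0,0,0]},{"grip":0.46,"delta_pos":[0,0,0.12],"rotation":[0,0,0]},{"grip":0.46,"delta_pos":[0,0,0.12],"rotation":[0,0,0]}]' | grep -E "tool|force: \["
for i in 1 2 3; do python3 -m creep '[{"grip":0.46,"delta_pos":[0,0,0.01],"rotation":[0,0,0]},{"grip":0.46,"delta_pos":[0,0,0.025],"rotation":[0,0,0]},{"grip":0.46,"delta_pos":[0,0,0.025],"rotation":[0,0,0]},{"grip":0.46,"delta_pos":[0,0,0.025],"rotation":[0,0,0]}]' | grep -E "tool|force: \["; done
```

```text
tool_pos: [0.5047, -0.2727, 0.0514]
force: [0.2, -0.2, -1.1]
tool_pos: [0.5047, -0.2728, 0.0398]
force: [-0.1, -0.2, -1.4]
tool_pos: [0.5045, -0.2728, 0.037]
force: [0.3, -0.2, -1.6]
tool_pos: [0.5045, -0.2728, 0.0345]
force: [0.4, -0.3, -1.1]
tool_pos: [0.5048, -0.2729, 0.0324]
force: [-0.6, 1.1, 3.2]
```

Contact at z≈0.033, the same height as at pickup. Now I release and look.

```bash

python3 -m creep '[{"grip":0.44,"delta_pos":[0,0,0],"rotation":[0,0,0]},{"grip":0.42,"delta_pos":[0,0,0],"rotation":[0,0,0]},{"grip":0.38,"delta_pos":[0,0,0],"rotation":[0,0,0]},{"grip":0.3,"delta_pos":[0,0,0],"rotation":[0,0,0]},{"grip":0,"delta_pos":[0,0,0],"rotation":[0,0,0]}]' | grep -E "force|open"
python3 -m creep '[{"grip":0,"delta_pos":[0,0,0],"rotation":[0,0,0]},{"grip":0,"delta_pos":[0,0,0],"rotation":[0,0,0]},{"grip":0,"delta_pos":[0,0,-0.1],"rotation":[0,0,0]},{"grip":0,"delta_pos":[0,0,-0.3],"rotation":[0,0,0]},{"grip":0,"delta_pos":[0,0,-0.6],"rotation":[0,0,0]}]' | grep -E "force|open|tool"
python3 -m creep '[{"grip":0,"delta_pos":[0,0,-0.3],"rotation":[0,0,0]},{"grip":0,"delta_pos":[0,0,-0.6],"rotation":[0,0,0]},{"grip":0,"delta_pos":[0,0,-0.9],"rotation":[0,0,0]},{"grip":0,"delta_pos":[0,0,-0.9],"rotation":[0,0,0]}]' | grep -E "tool"
python3 -m creep '[{"grip":0,"delta_pos":[-0.2,0,-0.3],"rotation":[0,0,-0.07]},{"grip":0,"delta_pos":[-0.4,-0.3,-0.65],"rotation":[0,0,-0.14]},{"grip":0,"delta_pos":[-0.4,-0.4,-0.65],"rotation":[0,0,-0.184]},{"grip":0,"delta_pos":[-0.4,-0.4,-0.65],"rotation":[0,0,-0.184]},{"grip":0,"delta_pos":[-0.4,-0.4,-0.65],"rotation":[0,0,-0.184]}]' | grep -E "tool|ori|clock"
python3 snap.py wrist w19; python3 snap.py top t19
python3 - <<'E'
from h import *
a=dict(np.load("w19.npz"));b=dict(np.load("w4.npz"))
def info(s):
    im=s["color"];h=cv2.cvtColor(im,cv2.COLOR_RGB2HSV);o=cv2.inRange(h,(5,150,60),(14,255,255));o[225:]=0
    pts=cv2.findNonZero(o)[:,0]; w=np.array([onz(s,*p,.032) for p in pts[::5]])[:,:2]
    w=w[(w[:,0]>.38)&(w[:,0]<.65)&(w[:,1]<-.18)&(w[:,1]>-.36)]
    c=w.mean(0);u,sv,vt=np.linalg.svd(w-c,full_matrices=False);d=vt[0]*np.sign(vt[0][0])
    print("orange centroid",c.round(4),"dir",np.degrees(np.arctan2(d[1],d[0])).round(2),"ext",((w-c)@d).min().round(4),((w-c)@d).max().round(4))
    m=(im.max(2)<40).astype(np.uint8);m[225:]=0
    n,l,st,cc=cv2.connectedComponentsWithStats(m)
    for i in range(1,n):
        X=onz(s,*cc[i],.0235)
        if 40<st[i,4]<400 and X[0]>.55:print("ball?",X.round(4),st[i,4])
info(b);info(a)
E
```

```text
force: [0.4, 0.0, -0.5]
opening: 0.0642
gripper_force: 0.0
tool_pos: [0.5035, -0.2726, 0.092]
force: [0.8, -0.3, -0.5]
opening: 0.0872
gripper_force: 0.0
tool_pos: [0.5069, -0.2736, 0.1876]
clock: 31.0
tool_pos: [0.4774, -0.2228, 0.247]
orientation: [-180.0, 0.0, -0.2]
orange centroid [ 0.4979 -0.271 ] dir -16.9 ext -0.0834 0.0995
ball? [ 0.5976 -0.2658  0.0235] 50
ball? [ 0.5784 -0.3282  0.0235] 64
orange centroid [ 0.4959 -0.2747] dir -18.06 ext -0.0834 0.0988
ball? [ 0.5956 -0.2702  0.0235] 47
ball? [ 0.5753 -0.3322  0.0235] 62
```

The tongs lie within 5 mm and 2° of where they started, with the same ball spacing and so the same height. The gripper is clear at 31 s. Handing in.

```bash
python3 -c "
from plant import ctrl
print(ctrl.close_job())"
```

```text
the job is handed in; nothing more can be done
None
```

I handed the job in at about 31 s of the 72 s; `close_job()` returned no verdict. By my last camera measurements, the capacitor stands terminals up in the gap about 4 mm off the lane's centreline with its neighbours unmoved, and the tongs are back on their rest within about 5 mm and 2° of how they lay.

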